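# Fit a label holder into a parts rack's sprung edge rail and hold it home

### The job

Lift the loose lid off the parts tin by its knob and set it gently flat on the bench, knob up, then let go of it. Take the label holder out of the tin, push its tongue down behind the lip of the small rack's front edge until the shoulders are fully home against the spring, and finish there still gripping it and holding it pressed home: it springs back up if let go. Leave the mug, the jar and the spool alone.

Things in the scene. Friction and masses are not known exactly. Their poses are not given: they have to be found in the camera images.
- tin: Round steel tin, 120 mm across, wall 3 mm, rim 92 mm above the bench, fixed. Origin: centre of its underside; z up. Inside, a wooden block (84 mm along the tin's y, 36 mm along x, top 28 mm above the bench) has a 7 by 54 mm slot along the tin's y through the tin's axis, where the label holder stands upright under the lid.
- lid: Loose round steel lid on the tin, 0.15 kg: disc 128 mm across, 5 mm thick, with a plug below it (108 mm across, 6 mm deep). Origin: centre of the plug's underside, z up; it lies 86 mm above the bench on the tin, at bench height when the lid lies on the bench. Black knob on the axis: 26 mm across from 19 to 41 mm above the origin, 14 mm neck below.
- holder: White T-shaped plastic plate, 5 mm thick (its x), 40 g, both faces alike. Lower tongue 50 mm wide (y), 22 mm high; above it the label plate, 80 wide, 50 high, whose overhanging lower corners are the shoulders. Origin: centre of the tongue's lower edge, z up. Starts upright in the tin, its y along the tin's y, origin 6 and top 78 mm above the bench. Grip the plate's upper half across its thickness.
- rack: Small plywood rack fixed to the bench, 220 mm wide (y), 175 mm deep, board top 80 mm above the bench, low trays at its rear (106 mm high, from 94 mm behind the slot). Its front edge (-x side, towards the robot) carries an aluminium rail with the label slot. Origin: on the bench under the slot's middle; z up, -x outward, y along the slot.
- slot (a point): Middle of the slot's mouth, 90 mm above the bench, level with the tops of its end blocks; axes as the rack's. Slot 58 mm long (y), 9 wide (x), between a back strip (+x side, top 8 mm above the mouth) and the lip (-x side, upper edge flared outward). End blocks reach 45 mm either side. Fully home, the holder's shoulders sit on the end blocks and its origin is 22 mm below this point.
- foot (a joint): Sprung foot in the bottom of the slot, reading how far it is pushed down (m): 0 at rest, when its top is 14 mm below the mouth; 0.008 when the holder is fully home; hard stop at 0.011. It pushes up with about 2 N at 0 and 8 N at 0.008 and lifts the holder again if that is let go.
- mug: Bystander: white mug, 80 mm across, 90 mm high, on the bench. Origin: centre of its underside.
- jar: Bystander: closed jar, 60 mm across, 85 mm high, on the bench. Origin: centre of its underside.
- spool: Bystander: grey spool, 64 mm across, 40 mm high, on the bench beyond the work. Origin: centre of its underside.

How it is judged:
On the way, in this order (a step that is already met when the one before it is completed fails the run):
1. the lid is lifted clear of the tin in the gripper (z of lid in the frame of tin above 0.1 m and contact force between the fingers and lid above 0.5 N and angle between lid's own z axis and vertical below 0.5 rad), for 0.1 s.
2. the lid lies flat on the bench, knob up, let go (height (world z) of lid below 0.006 m and angle between lid's own z axis and vertical below 0.08 rad and linear speed of lid below 0.02 m/s and contact force between each of the arm, the fingers and lid below 0.05 N), for 0.2 s.
3. the label holder is lifted out of the tin in the gripper (height (world z) of holder above 0.092 m and contact force between the fingers and holder above 0.5 N), for 0.1 s.
At the end, for the whole second after the job is handed in: Holder's tongue in the slot behind the lip, within 2.5 mm of home, upright and in line within 8 degrees, foot down over 5.5 mm; holder still, gripped, pressed on the rack with over 3 N; lid still and flat on the bench, knob up, let go (z of holder in the frame of slot between -0.026 and -0.0195 m and x of holder in the frame of slot between -0.005 and 0.005 m and y of holder in the frame of slot between -0.008 and 0.008 m and angle between holder's own z axis and vertical below 0.15 rad and angle between the y axis of holder and the y axis of rack, either way round below 0.15 rad and value of joint foot above 0.0055 m and contact force between holder and rack above 3 N and contact force between the fingers and holder above 3 N and linear speed of each of holder, lid below 0.02 m/s and height (world z) of lid below 0.006 m and angle between lid's own z axis and vertical below 0.08 rad and contact force between the fingers and lid below 0.05 N); the arm keeps its last pose, push and grip.
It fails at once if the lid is dropped or slammed onto the bench (faster than 0.5 m/s just above it) (height (world z) of lid below 0.025 m and linear speed of lid above 0.5 m/s).
It fails at once if the mug is disturbed (distance of mug from where it was at the start of the episode above 0.02 m).
It fails at once if the jar is disturbed (distance of jar from where it was at the start of the episode above 0.02 m).
It fails at once if the spool is disturbed (distance of spool from where it was at the start of the episode above 0.02 m).
It also fails if it takes over 59 s, if anything falls off the work surface, if the arm or the gripper's body presses on something with over 40 N, if the wrist force passes 120 N, or if a joint passes its speed limit or range.

### The arm

A 6-joint arm with a two-finger parallel gripper is mounted at the origin on the work surface. World frame = base frame: x ahead of the robot, y to its left, z up, the work surface at z = 0. Lengths are in m, angles in rad, forces in N, time in s.
With the tool pointing down it reaches from about 0.3 to 0.875 m from the base axis. Payload 4.2 kg.
Tool frame: the origin (TCP) lies on the centre line of the jaws, within the pads' length; the fingertips stand 11 mm ahead of it and the grasp point (between the pads) lies 8 mm behind it; z points along the fingers, x is the direction in which the jaws open and shut, and the axes are right-handed (so a half turn about z gives the same grasp; the last joint's range is limited). The gripper opens to 85 mm and grips with 20 to 120 N. Pads are 22 mm wide; open, the fingers measure 114 mm over their backs; the gripper's body (76 mm by 85 mm) begins 54 mm behind the grasp point. The pads swing forward as they close: fully open they stand 13 mm farther back than shut.
Start: joints at [1.28, 0.32, 1.565, -0, 1.257, -0.02], TCP at [0.154, 0.554, 0.242] pointing down, gripper open.
Joint ranges: [-3.11, 3.11], [-0.84, 2.01], [0.21, 2.61], [-1.34, 4.49], [0.05, 2.63], [-2.56, 2.56]. Speed limits (rad/s): [2.57, 2.57, 3.14, 3.14, 3.14, 3.14].

### API

Orientations are given as [roll, pitch, yaw] about the fixed x, y, z axes, in that order (R = Rz(yaw) Ry(pitch) Rx(roll)).
In Python, from rig import bot, viewer, ticket, spot_in, silhouettes gives the robot as it stands. The module is installed in compiled form; this text tells all that it offers. Calls block until the motion is done:
- bot.goto(position, orientation): joint-space move of the TCP to a pose.
- bot.move_linear(position, ori=None, vel=0.15, force_limit=None): straight line of the TCP; ori=None keeps the orientation; vel is the mean speed in m/s. With force_limit (N) it stops when the force on the tool has changed by that much, and returns True; else False.
- bot.set_joints(angles): joint-space move.
- bot.grip(opening, f_grip=None): finger opening in m; f_grip is the grip in N (None keeps the last); returns when the fingers have stopped.
- bot.wait(seconds).
- bot.ik(position, orientation): joint angles nearest the present ones, or None.
- bot.read_state(): the state.
- viewer.snapshot(name): name is "scene" or "side" or "wrist"; returns (picture, depth): 480x640x3 uint8, red, green, blue; 480x640 float32, m along the optical axis (not along the pixel's ray), 0 where there is no reading.
- viewer.camera_model(name): a dict with "fx", "fy", "cx", "cy" (pixels), "T" (4x4, takes a point from camera to world coordinates). Camera axes: x right, y down, z forward; pixel columns grow to the right and rows downward; lengths in m; the calibration is good to about 2 mm. A picture is of the moment at which its call begins: read the wrist's pose just before it. camera_model takes no time and is no camera call; for the wrist camera it gives the pose at the moment of the call.
A pose or a line that the arm cannot do raises bot.Unreachable and nothing moves.
- ticket.hand_in(): hands the job in, once; it reports no verdict.
Trained networks look in the newest picture that a camera, given by its name, has taken for a name from the list of things; names that differ only in an ending like _2 or _b are one class to them, and where a whole thing is asked for, a point or a joint stands for the part that bears it (a point fixed in the world has none). Each returns a list of dicts, best first, with "conf" (0 to 1); they miss things now and then, are a little off and sometimes report something else, mostly with a low value. They report only what shows in the picture. A call takes as long as a camera call.
- spot_in(label, camera): "uv" ([column, row] in pixels, amid what is visible of it).
- silhouettes(label, camera): "region" (480x640 bool, what is visible of it) and "uv" ([column, row] in pixels, amid what is visible of it).
The state is a dict: "clock": time; "qpos": joint angles; "dq": joint speeds; "joint_efforts": joint torques, N m; "eef_pos": TCP position; "tool_rot": TCP orientation; "contact_force": force on the tool from outside, world axes, zero at the start; "torque": the same for the moment, N m; "width": finger opening in m.
Only numpy, scipy, OpenCV 4.12 (cv2) and the standard library are available. Lean on these libraries where they do the work, as an engineer would, in place of code of your own. Each camera call takes 0.05 s, during which the arm holds its last target. There are 200 camera calls.

## Working session

There is one attempt and no reset: what is moved stays moved. The work goes in short steps, each a Python script; the robot and the scene stay as the last script left them, time stands still between calls to the robot, and variables do not carry over. Pictures are saved under pics/ and viewed, about 8 in all and at most 12, crops included, and the job is handed in when it is done.

```bash
mkdir -p pics; cat > h.py <<'E'
import numpy as np, cv2
from rig import bot, viewer, ticket, spot_in, silhouettes
def snap(name,fn=None):
    rgb,d=viewer.snapshot(name); m=viewer.camera_model(name)
    if fn: cv2.imwrite('pics/'+fn,cv2.cvtColor(rgb,cv2.COLOR_RGB2BGR))
    return rgb,d,m
def cloud(d,m):
    v,u=np.mgrid[0:480,0:640]
    c=np.stack([(u-m['cx'])/m['fx']*d,(v-m['cy'])/m['fy']*d,d],-1)
    P=c@m['T'][:3,:3].T+m['T'][:3,3]; P[d<=0]=np.nan
    return P
E
python3 - <<'E'
from h import *
np.set_printoptions(precision=4,suppress=True)
s=bot.read_state(); print(s)
for cam in ('scene','side'):
    rgb,d,m=snap(cam,cam+'1.png'); P=cloud(d,m); np.save(cam+'P.npy',P); print(cam,m['T'],m['fx'])
    for l in ('tin','lid','holder','rack','slot','mug','jar','spool'):
        for r in silhouettes(l,cam)[:2]:
            q=P[r['region']]; q=q[~np.isnan(q[:,0])]
            if len(q): print(l,round(r['conf'],2),np.round(r['uv']),len(q),'med',np.median(q,0),'lo',np.percentile(q,2,axis=0),'hi',np.percentile(q,98,axis=0))
E
```

```text
{'clock': 0.0, 'qpos': array([ 1.28  ,  0.3203,  1.5657,  0.    ,  1.2574, -0.02  ]), 'dq': array([-0.0005, -0.0001,  0.0001, -0.0009, -0.0016, -0.0018]), 'joint_efforts': array([  0.001 , -41.5531, -23.4162,   0.0001,   0.0083,  -0.    ]), 'eef_pos': array([0.1537, 0.5536, 0.2415]), 'tool_rot': array([-3.1415,  0.0018,  1.3   ]), 'contact_force': array([ 0.3362,  0.4206, -0.1074]), 'torque': array([-0.0106,  0.0547, -0.0127]), 'width': 0.0852199563915743}
scene [[ 0.6511  0.6413 -0.4058  1.0621]
 [ 0.759  -0.5503  0.3481 -0.4104]
 [-0.0001 -0.5347 -0.8451  1.1063]
 [ 0.      0.      0.      1.    ]] 485.65794518485046
tin 0.93 [260. 312.] 641 med [ 0.6164 -0.2297  0.0426] lo [ 0.5691 -0.266   0.004 ] hi [ 0.6251 -0.1675  0.0815]
lid 0.82 [250. 283.] 2186 med [ 0.5691 -0.2093  0.0979] lo [ 0.5069 -0.2643  0.0931] hi [ 0.6232 -0.1491  0.1274]
rack 0.92 [374. 206.] 5397 med [0.5969 0.1684 0.0828] lo [0.5068 0.0833 0.0125] hi [0.6684 0.2967 0.1076]
slot 0.94 [376. 206.] 5459 med [0.5966 0.1695 0.0828] lo [0.5035 0.0833 0.0118] hi [0.6682 0.2972 0.1075]
mug 0.94 [384. 119.] 997 med [0.35
[... 639 characters left out ...]
2664  0.0027] hi [ 0.5803 -0.1743  0.0846]
lid 0.64 [377. 284.] 1628 med [ 0.5584 -0.2115  0.0975] lo [ 0.5055 -0.2648  0.0927] hi [ 0.6231 -0.1496  0.1274]
rack 0.86 [288. 211.] 3923 med [0.5748 0.1599 0.0811] lo [0.492  0.083  0.0088] hi [0.6555 0.2936 0.107 ]
slot 0.75 [288. 208.] 4061 med [0.575  0.1604 0.081 ] lo [0.4919 0.083  0.0046] hi [0.6622 0.2984 0.1071]
mug 0.56 [177. 208.] 1002 med [0.3374 0.4169 0.0566] lo [0.2891 0.3919 0.0029] hi [0.3788 0.4749 0.092 ]
jar 0.69 [364. 415.] 840 med [ 0.3002 -0.4203  0.0831] lo [ 0.2802 -0.442   0.0126] hi [ 0.3302 -0.3921  0.0883]
spool 0.9 [396. 221.] 380 med [ 0.8097 -0.0667  0.0385] lo [ 0.7878 -0.0902  0.0018] hi [ 0.8421 -0.0336  0.0437]
```

```bash
python3 - <<'E'
from h import *
np.set_printoptions(precision=4,suppress=True)
Q=[]
for cam in ('scene','side'):
    P=np.load(cam+'P.npy').reshape(-1,3); P=P[~np.isnan(P[:,0])]
    near=np.hypot(P[:,0]-.565,P[:,1]+.207)
    k=P[(near<.03)&(P[:,2]>.12)]; r=P[(near<.08)&(abs(P[:,2]-.097)<.004)]
    c,rad=cv2.minEnclosingCircle(r[:,:2].astype(np.float32)); print(cam,'knob',k.mean(0),len(k),cv2.minEnclosingCircle(k[:,:2].astype(np.float32)),'lid',c,rad)
    R=P[(P[:,0]>.42)&(P[:,0]<.75)&(P[:,1]>.03)&(P[:,1]<.34)&(P[:,2]>.05)]
    Q.append(R)
R=np.vstack(Q)
print(np.histogram(R[:,2],bins=np.arange(.05,.12,.004)))
for lo,hi in ((.076,.084),(.086,.093),(.095,.1005),(.103,.11)):
    s=R[(R[:,2]>lo)&(R[:,2]<hi)]; rc=cv2.minAreaRect(s[:,:2].astype(np.float32)); print(lo,len(s),rc, cv2.boxPoints(rc).round(3).tolist())
E
python3 - <<'E'
import cv2
a=cv2.imread('pics/scene1.png')
b=cv2.imread('pics/side1.png')
c=cv2.resize(a[150:310,300:480],None,fx=3,fy=3)
cv2.imwrite('pics/rackcrop.png',c)
E
```

```text
scene knob [ 0.5663 -0.2075  0.1268] 104 ((0.5657113790512085, -0.20711342990398407), 0.013027317821979523) lid (0.5646988153457642, -0.20759500563144684) 0.06503567099571228
side knob [ 0.5617 -0.2079  0.1269] 78 ((0.5621899962425232, -0.20656614005565643), 0.015425660647451878) lid (0.5638720393180847, -0.20749035477638245) 0.0650734156370163
(array([ 110,  119,  119,  118,  139,  158,  503, 2360, 1354,  643,  644,
        852,  586,  398,  330,   16,    0]), array([0.05 , 0.054, 0.058, 0.062, 0.066, 0.07 , 0.074, 0.078, 0.082,
       0.086, 0.09 , 0.094, 0.098, 0.102, 0.106, 0.11 , 0.114, 0.118]))
0.076 3649 ((0.5784790515899658, 0.19497624039649963), (0.17976528406143188, 0.22495834529399872), 1.8064717054367065) [[0.48500001430511475, 0.3050000071525574], [0.492000013589859, 0.07999999821186066], [0.671999990940094, 0.08500000089406967], [0.6650000214576721, 0.3100000023841858]]
0.086 1101 ((0.5788643956184387, 0.19256551563739777), (0.18057723343372345, 0.2198685109615326), 0.7382185459136963) [[0.4869999885559082, 0.3009999990463257], [0.49000000953674316, 0.08100000023841858], [0.6710000038146973, 0.08399999886751175], [0.6679999828338623, 0.30399999022483826]]
0.095 1073 ((0.574080765247345, 0.1941470205783844), (0.15815995633602142, 0.221083864569664), 2.361748456954956) [[0.4909999966621399, 0.3009999990463257], [0.5, 0.07999999821186066], [0.6579999923706055, 0.08699999749660492], [0.6489999890327454, 0.30799999833106995]]
0.103 646 ((0.5833439230918884, 0.19462436437606812), (0.14004255831241608, 0.1950131058692932), 2.4190187454223633) [[0.5090000033378601, 0.289000004529953], [0.5180000066757202, 0.09399999678134918], [0.6570000052452087, 0.10000000149011612], [0.6489999890327454, 0.29499998688697815]]
```

View pics/scene1.png

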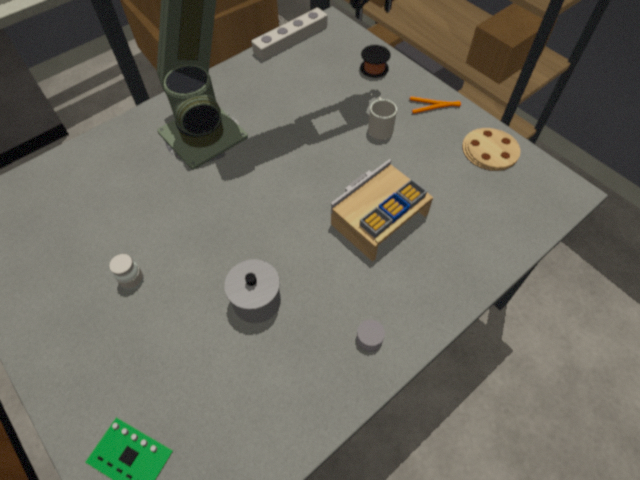

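View pics/side1.png

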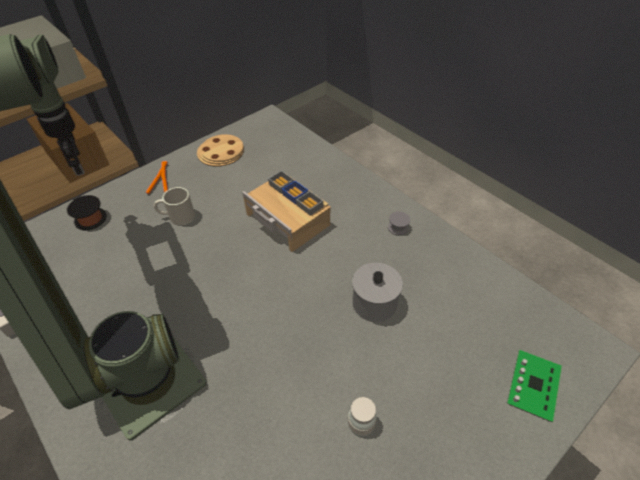

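```bash
python3 - <<'E'
from h import *
np.set_printoptions(precision=4,suppress=True)
D=lambda yaw:[np.pi,0,yaw]
bot.goto([.5645,-.2072,.22],D(0)); print(bot.read_state()['clock'])
bot.grip(.05,50)
bot.move_linear([.5645,-.2072,.113],vel=.12,force_limit=15)
bot.grip(.0,50); s=bot.read_state(); print(s['clock'],s['width'],s['eef_pos'],s['contact_force'])
bot.move_linear([.5645,-.2072,.24],vel=.12)
s=bot.read_state(); print(s['clock'],s['width'],s['eef_pos'],s['contact_force'])
rgb,d,m=snap('side','lift.png')
cv2.imwrite('pics/lift_c.png',cv2.resize(cv2.cvtColor(rgb,cv2.COLOR_RGB2BGR)[120:400,230:530],None,fx=2,fy=2))
E
```

```text
3.9333
5.7583 0.024221885375674594 [ 0.5651 -0.2074  0.1141] [ 0.2478 -0.3421  4.9326]
6.9667 0.024123558815097975 [ 0.564 -0.207  0.239] [ 0.2303  0.201  -2.0071]
```

View pics/lift_c.png

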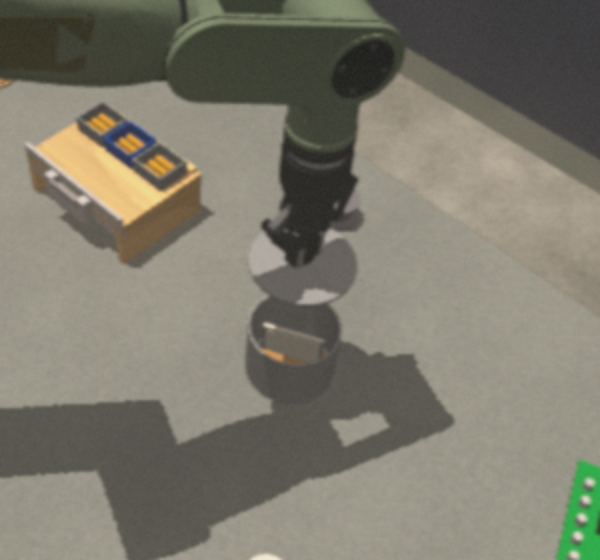

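```bash
python3 - <<'E'
from h import *
np.set_printoptions(precision=4,suppress=True)
D=[np.pi,0,0]
bot.move_linear([.41,-.05,.16],vel=.2)
bot.move_linear([.41,-.05,.045],vel=.12)
print(bot.move_linear([.41,-.05,.024],vel=.03,force_limit=4))
s=bot.read_state(); print(s['clock'],s['width'],s['eef_pos'],s['contact_force'])
bot.grip(.05); bot.wait(.1)
bot.move_linear([.41,-.05,.15],vel=.15)
bot.wait(.2)
bot.goto([.53,-.2,.28],D); 
rgb,d,m=snap('wrist','wr1.png'); P=cloud(d,m); np.save('wP.npy',P); print(m['T'],m['fx'])
for cam in ('wrist','side','scene'):
    if cam!='wrist': rgb,d,m=snap(cam); P=cloud(d,m); np.save(cam+'P2.npy',P)
    for l in ('holder','lid'):
        for r in silhouettes(l,cam)[:2]:
            q=P[r['region']]; q=q[~np.isnan(q[:,0])]
            print(cam,l,round(r['conf'],2),r['uv'],len(q),np.median(q,0),np.percentile(q,2,axis=0),np.percentile(q,98,axis=0))
print(bot.read_state()['clock'])
E
```

```text
True
10.0167 0.024457449705421234 [ 0.4099 -0.05    0.028 ] [-0.639   0.9365  4.7569]
[[ 1.      0.0011 -0.0024  0.5287]
 [ 0.0003 -0.9544 -0.2987 -0.1228]
 [-0.0026  0.2987 -0.9544  0.4097]
 [ 0.      0.      0.      1.    ]] 350.5368376713921
wrist holder 0.91 [347.3, 216.2] 521 [ 0.5611 -0.2023  0.077 ] [ 0.5432 -0.2402  0.0364] [ 0.5815 -0.1718  0.0787]
wrist lid 0.95 [196.0, 58.6] 12860 [ 0.4114 -0.0507  0.0102] [ 0.3517 -0.1076  0.0084] [ 0.4665 -0.0001  0.0401]
side holder 0.96 [374.8, 287.7] 395 [ 0.5627 -0.2076  0.0567] [ 0.544  -0.241   0.0097] [ 0.6151 -0.1741  0.0804]
side holder 0.3 [285.5, 209.1] 4190 [0.5756 0.1617 0.0809] [ 0.4922  0.0828 -0.0003] [0.6678 0.3031 0.1071]
side lid 0.57 [290.7, 300.4] 1481 [ 0.4053 -0.0552  0.0115] [ 0.3508 -0.1079  0.0033] [0.4667 0.0061 0.0418]
side lid 0.53 [289.0, 208.3] 4143 [0.5744 0.1618 0.0809] [0.4922 0.0828 0.0009] [0.6643 0.3009 0.1071]
scene holder 0.83 [251.0, 288.1] 271 [ 0.5666 -0.2072  0.0627] [ 0.5486 -0.2404  0.0271] [ 0.5849 -0.173   0.0807]
scene holder 0.72 [125.0, 270.0] 819 [ 0.3279 -0.4128  0.0665] [ 0.2897 -0.4401  0.009 ] [ 0.3405 -0.3857  0.0892]
scene lid 0.92 [269.4, 223.8] 1357 [ 0.4172 -0.0504  0.0121] [ 0.3536 -0.1063  0.0072] [0.4685 0.0075 0.0418]
13.025
```

View pics/wr1.png

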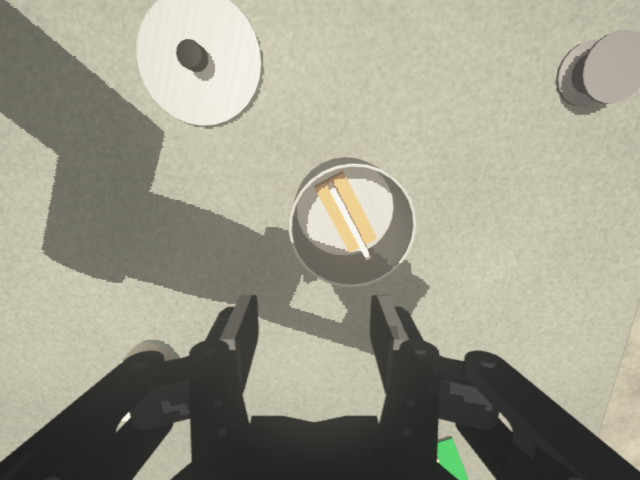

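```bash
python3 - <<'E'
from h import *
np.set_printoptions(precision=4,suppress=True)
bot.grip(.035)
for n in ('wP','sideP2','sceneP2'):
    P=np.load(n+'.npy').reshape(-1,3); P=P[~np.isnan(P[:,0])]
    r=np.hypot(P[:,0]-.5645,P[:,1]+.2072); q=P[(r<.05)&(P[:,2]>.07)&(P[:,2]<.086)]
    print(n,len(q),q.mean(0),cv2.minAreaRect(q[:,:2].astype(np.float32)),cv2.fitLine(q[:,:2].astype(np.float32),cv2.DIST_HUBER,0,.01,.01).ravel())
bot.goto([.50,.20,.25],[np.pi,0,0])
rgb,d,m=snap('wrist','wr2.png'); np.save('rP.npy',cloud(d,m)); np.save('rT.npy',m['T'])
print(bot.read_state()['clock'],m)
E
```

```text
wP 452 [ 0.5627 -0.206   0.0769] ((0.5633164048194885, -0.20746973156929016), (0.005986589007079601, 0.07997983694076538), 28.415569305419922) [ 0.4765 -0.8792  0.5627 -0.206 ]
sideP2 109 [ 0.5621 -0.2053  0.0762] ((0.5628339052200317, -0.20716768503189087), (0.009966786950826645, 0.07892685383558273), 27.042081832885742) [ 0.4863 -0.8738  0.5605 -0.2036]
sceneP2 108 [ 0.5664 -0.2085  0.0772] ((0.5651676058769226, -0.20705251395702362), (0.00696060573682189, 0.08069673925638199), 28.363088607788086) [ 0.4766 -0.8791  0.5651 -0.206 ]
14.8667 {'fx': 350.5368376713921, 'fy': 350.5368376713921, 'cx': 313.8064537817375, 'cy': 243.41738103602188, 'T': array([[ 1.    , -0.0019,  0.0001,  0.5   ],
       [-0.0018, -0.9538, -0.3004,  0.2753],
       [ 0.0007,  0.3004, -0.9538,  0.3809],
       [ 0.    ,  0.    ,  0.    ,  1.    ]])}
```

View pics/wr2.png

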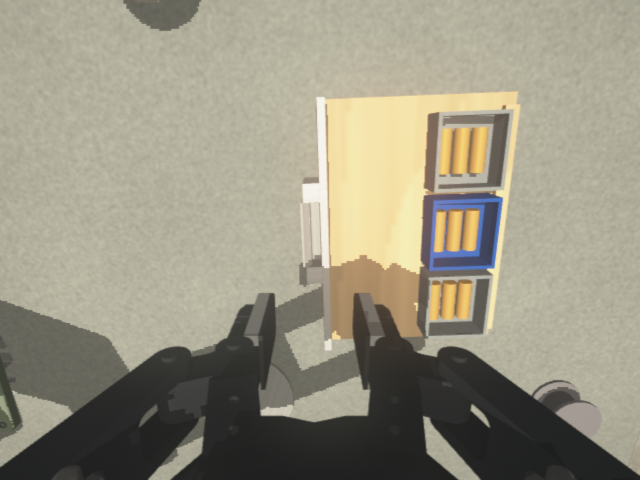

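```bash
python3 - <<'E'
from h import *
np.set_printoptions(precision=4,suppress=True)
a=cv2.imread('pics/wr2.png'); cv2.imwrite('pics/wr2c.png',cv2.resize(a[170:294,260:360],None,fx=4.8,fy=4.8,interpolation=cv2.INTER_NEAREST))
P=np.load('rP.npy')
for v in (110,130,150,165,183,190,197,205,215,225,235,245,255,262,268,275,281,288):
    print(v,' '.join('%d:%.1f/%.0f'%(u,P[v,u,0]*1e3,P[v,u,2]*1e3) for u in range(298,332,2)),'y%.1f'%(P[v,322,1]*1e3))
F=P.reshape(-1,3); F=F[~np.isnan(F[:,0])]
F=F[(F[:,0]>.45)&(F[:,0]<.75)&(F[:,1]>.06)&(F[:,1]<.33)]
b=F[(F[:,2]>.076)&(F[:,2]<.1)]; print(cv2.minAreaRect(b[:,:2].astype(np.float32)))
s=F[(F[:,2]>.095)&(F[:,2]<.1)&(F[:,0]<.53)]; print(len(s),s.mean(0),cv2.fitLine(s[:,:2].astype(np.float32),cv2.DIST_HUBER,0,.01,.01).ravel(),s[:,1].min(),s[:,1].max())
s=F[(F[:,2]>.102)&(F[:,2]<.11)&(F[:,0]>.56)]; print(cv2.minAreaRect(s[:,:2].astype(np.float32)))
E
```

```text
110 298:484.2/-1 300:486.2/-0 302:488.3/1 304:490.3/-1 306:492.3/-1 308:494.4/-0 310:496.4/-1 312:498.5/-1 314:500.5/0 316:502.0/77 318:503.4/98 320:504.9/97 322:506.5/96 324:508.0/97 326:510.1/79 328:511.7/79 330:513.3/79 y292.0
130 298:483.9/-1 300:486.0/-1 302:488.1/1 304:490.1/1 306:492.2/-1 308:494.3/-1 310:496.3/-1 312:498.4/1 314:500.5/-0 316:502.5/-1 318:503.4/96 320:505.0/97 322:506.5/98 324:508.1/97 326:510.2/80 328:511.8/79 330:513.5/78 y277.5
150 298:483.6/-1 300:485.7/-0 302:487.8/-0 304:489.9/-1 306:492.0/-1 308:494.1/-1 310:496.2/-0 312:498.3/-0 314:500.4/0 316:502.5/-0 318:503.5/97 320:505.0/98 322:506.6/98 324:508.1/99 326:510.4/78 328:512.0/79 330:513.6/80 y262.6
165 298:483.3/-1 300:485.5/-1 302:487.6/-2 304:489.8/-0 306:491.9/-1 308:494.0/-1 310:496.1/-1 312:498.3/-2 314:500.4/-1 316:502.5/0 318:503.6/88 320:505.1/98 322:506.7/97 324:508.2/98 326:510.4/80 328:512.1/80 330:513.8/80 y251.1
183 298:483.1/0 300:485.2/-1 302:490.3/86 304:491.9/85 306:493.6/87 308:495.3/87 310:497.0/88 312:498.6/90 314:500.3/89 316:502.0/88 318:503.6/89 320:505.1/96 322:506.8/96 324:508
[... 2669 characters left out ...]
94.8/90 310:496.5/90 312:498.3/88 314:500.2/89 316:502.0/90 318:503.8/89 320:505.6/90 322:507.2/96 324:508.9/97 326:510.7/98 328:512.4/99 330:515.0/80 y151.0
288 298:481.2/-0 300:483.6/-0 302:485.9/0 304:488.3/1 306:490.6/-2 308:493.0/-1 310:495.4/-0 312:497.8/0 314:500.2/-1 316:502.6/0 318:504.9/-0 320:507.3/-1 322:507.8/75 324:508.9/99 326:510.8/97 328:512.5/98 330:515.1/80 y134.1
((0.577703058719635, 0.19345557689666748), (0.17764174938201904, 0.22054582834243774), 2.054476499557495)
1828 [0.5083 0.2035 0.0974] [ 0.0363 -0.9993  0.5083  0.2035] 0.0810777864653236 0.30111365880914787
((0.6231824159622192, 0.19509166479110718), (0.056353308260440826, 0.19252252578735352), 2.078587770462036)
```

View pics/wr2c.png

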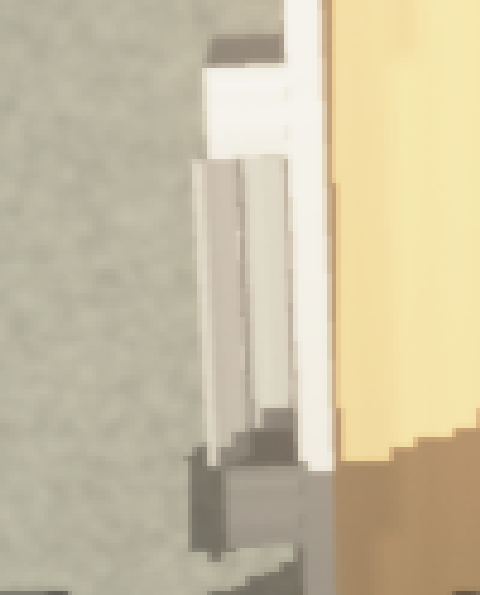

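```bash
python3 - <<'E'
from h import *
np.set_printoptions(precision=4,suppress=True)
Y=.495
def st(t):
    s=bot.read_state(); print(t,round(s['clock'],2),'w',round(s['width'],4),s['eef_pos'],s['tool_rot'],s['contact_force'])
bot.goto([.5638,-.2072,.20],[np.pi,0,Y])
bot.move_linear([.5638,-.2072,.11],vel=.15)
print(bot.move_linear([.5638,-.2072,.057],vel=.08,force_limit=12)); st('down')
bot.grip(0,80); st('grip')
bot.move_linear([.5638,-.2072,.20],vel=.10); st('up')
bot.wait(.1)
bot.goto([.5005,.1907,.20],[np.pi,0,.0363])
bot.move_linear([.5005,.1907,.165],vel=.1); bot.wait(.2); st('above')
s=bot.read_state()
for cam in ('wrist','side','scene'):
    rgb,d,m=snap(cam,cam+'3.png'); P=cloud(d,m); np.save(cam+'P3.npy',P)
    for r in silhouettes('holder',cam)[:2]:
        q=P[r['region']]; q=q[~np.isnan(q[:,0])]; np.save(cam+'H3.npy',q)
        print(cam,round(r['conf'],2),r['uv'],len(q),np.median(q,0),np.percentile(q,2,axis=0),np.percentile(q,98,axis=0))
a=cv2.imread('pics/side3.png')[130:280,200:350]; b=cv2.imread('pics/wrist3.png')
cv2.imwrite('pics/c3.png',np.hstack([cv2.resize(a,(400,400)),cv2.resize(b[100:420,160:480],(400,400))]))
E
```

```text
False
down 17.96 w 0.0351 [ 0.5642 -0.2074  0.0573] [ 3.1409 -0.0005  0.495 ] [ 0.7707 -0.1    -0.2933]
grip 18.33 w 0.0039 [ 0.5642 -0.2074  0.0577] [ 3.1405 -0.0009  0.495 ] [-0.7113  0.6033  2.8632]
up 19.92 w 0.0035 [ 0.5635 -0.2071  0.1993] [-3.1404  0.001   0.495 ] [-0.6706  0.2643 -0.2303]
above 22.21 w 0.0039 [0.501  0.1908 0.1657] [-3.1411 -0.0015  0.0362] [-0.2121 -0.6052 -0.9647]
wrist 0.6 [312.8, 305.7] 2593 [0.4998 0.2101 0.1851] [0.4964 0.1588 0.1416] [0.5029 0.2306 0.1863]
side 0.74 [265.3, 200.7] 187 [0.4989 0.1715 0.1475] [0.4958 0.1509 0.1042] [0.5118 0.2235 0.1867]
scene 0.64 [353.7, 168.7] 249 [0.5037 0.1743 0.1494] [0.4995 0.1506 0.1152] [0.5067 0.2274 0.1879]
```

View pics/c3.png

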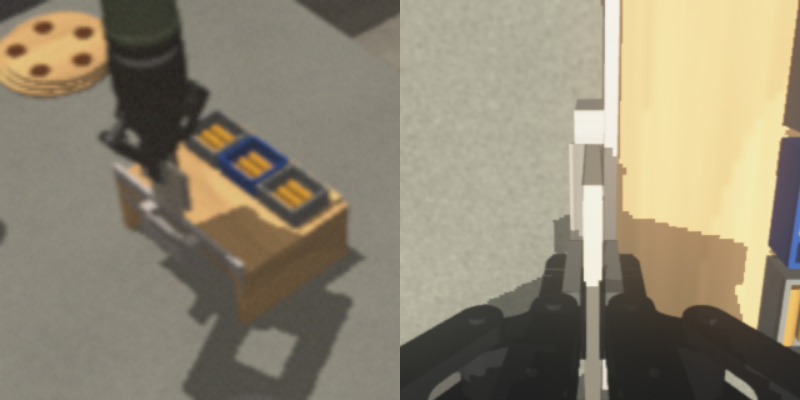

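```bash
python3 - <<'E'
from h import *
np.set_printoptions(precision=4,suppress=True)
def st(t):
    s=bot.read_state(); print(t,round(s['clock'],2),'w',round(s['width'],4),s['eef_pos'],s['contact_force'])
O=[np.pi,0,.0363]
print(bot.move_linear([.5005,.1907,.131],O,vel=.03,force_limit=8)); st('in')
if bot.read_state()['eef_pos'][2]<.134:
    print(bot.move_linear([.5005,.1907,.1165],O,vel=.012,force_limit=22)); st('pressed'); bot.wait(.4); st('hold')
    for cam in ('wrist','side','scene'):
        rgb,d,m=snap(cam,cam+'4.png'); P=cloud(d,m)
        for l in ('holder','lid'):
          for r in silhouettes(l,cam)[:1]:
            q=P[r['region']]; q=q[~np.isnan(q[:,0])]
            print(cam,l,round(r['conf'],2),len(q),np.median(q,0),np.percentile(q,2,axis=0),np.percentile(q,98,axis=0))
    a=cv2.imread('pics/side4.png')[130:280,200:350]; b=cv2.imread('pics/wrist4.png')
    cv2.imwrite('pics/c4.png',np.hstack([cv2.resize(a,(400,400)),cv2.resize(b[100:420,160:480],(400,400))]))
E
```

```text
False
in 23.79 w 0.0038 [0.5006 0.1907 0.1312] [-0.3985  0.1083 -0.0271]
True
pressed 24.83 w 0.0038 [0.5006 0.1908 0.12  ] [-0.6257 -0.3404  6.4897]
hold 25.23 w 0.0039 [0.5006 0.1908 0.1201] [-1.2611 -0.6438  5.7979]
wrist holder 0.88 2831 [0.4995 0.2094 0.1396] [0.4961 0.1595 0.0952] [0.5028 0.2305 0.1409]
side holder 0.44 126 [0.499  0.1664 0.1127] [0.4957 0.1495 0.0848] [0.5047 0.1977 0.1419]
side lid 0.61 1416 [ 0.4039 -0.0548  0.0116] [ 0.3505 -0.1067  0.0074] [0.4644 0.0059 0.0413]
scene holder 0.45 165 [0.5041 0.1675 0.1161] [0.4209 0.1495 0.0008] [0.5095 0.2305 0.1427]
scene lid 0.71 1413 [ 0.4162 -0.054   0.0121] [ 0.3557 -0.1073  0.0072] [0.4695 0.0059 0.0424]
```

View pics/c4.png

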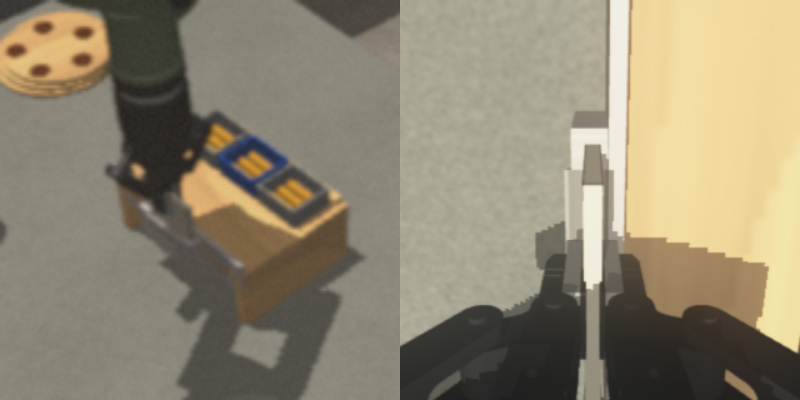

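```bash
python3 - <<'E'
from h import *
np.set_printoptions(precision=4,suppress=True)
O=[np.pi,0,.0363]
for z in (.1190,.1183):
    r=bot.move_linear([.5005,.1907,z],O,vel=.01,force_limit=45)
    bot.wait(.4); s=bot.read_state(); print(z,r,round(s['clock'],2),s['width'],s['eef_pos'],s['tool_rot'],s['contact_force'])
rgb,d,m=snap('wrist','wrist5.png'); P=cloud(d,m)
r=silhouettes('holder','wrist')[0]; q=P[r['region']]; q=q[~np.isnan(q[:,0])]
t=q[q[:,2]>.13]; print('top z',np.median(t[:,2]),np.ptp(t[:,1]),t[:,1].max(), cv2.fitLine(t[:,:2].astype(np.float32),cv2.DIST_HUBER,0,.01,.01).ravel())
E
```

```text
0.119 False 26.33 0.003770944959077026 [0.5007 0.1908 0.1198] [-3.1413 -0.0008  0.0363] [-1.389   0.3443  7.0294]
0.1183 False 26.98 0.0035765259487434515 [0.5007 0.1908 0.1197] [-3.1412 -0.0012  0.0363] [-4.1139 -0.7858 10.9802]
top z 0.13925169736358373 0.078335735829038 0.23084207260808373 [ 0.0347 -0.9994  0.4998  0.2011]
```

```bash
python3 - <<'E'
from h import *
np.set_printoptions(precision=4,suppress=True)
r=bot.move_linear([.5005,.1907,.1174],[np.pi,0,.0363],vel=.01,force_limit=45)
bot.wait(.5); s=bot.read_state(); print(r,round(s['clock'],2),s['width'],s['eef_pos'],s['tool_rot'],s['contact_force'],abs(s['dq']).max())
if s['eef_pos'][2]>.1188 and s['contact_force'][2]>8: ticket.hand_in(); print('handed in')
E
```

```text
False 27.83 0.003531662720497476 [0.5007 0.1908 0.1197] [-3.1411 -0.0016  0.0363] [-4.3981 -0.804  16.1736] 0.0012707504999992835
the job is handed in; nothing more can be done
handed in
```

The job is done and handed in at 27.8 s of the 59 s allowed. I lifted the lid by its knob and set it flat on the bench at about (0.41, -0.05), knob up, then let go. I then took the label holder from the tin and pressed its tongue into the rack slot. The gripper is still holding it pressed home.

Last checks:
- **Seating:** the tool stopped at z = 0.1197, against a computed home of 0.1197. Commanding another 0.9 mm down did not move it, and the push rose to about 16 N, so the shoulders are on the end blocks.
- **Holder pose:** its top edge measured 139.3 mm against the nominal 140 mm, within the calibration error. It lies in line with the slot to about 0.1°, and side to side it is within about 1 mm of the slot's middle.
- **Lid:** its top measured about 11 to 12 mm above the bench (nominal 11 mm), flat, from both fixed cameras.

Three things to know:
- The first press stopped early, at its 22 N force limit, and then held only about 6 N, so I pressed again.
- A sideways force of about 4 N remained at the end, so the plate is probably bearing lightly on one side of the slot.
- I could not read the foot joint directly; I inferred it was down from the seating height and force. I did not re-measure the mug, jar and spool at the end, but the arm was not sent near them.

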